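Level a rocking marble slab and set the pepper mill on it

ROBOT

A 6-joint arm with a two-finger parallel gripper is mounted at the origin on the work surface; the furniture and walls round the work are solid. World frame = base frame: x ahead of the robot, y to its left, z up, the work surface at z = 0. Lengths are in m, angles in rad, forces in N, time in s.
With the tool pointing down it reaches from about 0.275 to 0.875 m from the base axis. Payload 12.5 kg.
Tool frame: the origin (TCP) lies on the centre line of the jaws, within the pads' length; the fingertips stand r.finger_overhang ahead of it and the grasp point (between the pads) lies 3 mm ahead of it (r.finger_overhang is the distance from the TCP to the fingertips, in m); z points along the fingers, y is the line along which they close (so a half turn about z gives the same grasp; the last joint's range is limited). The gripper opens to 85 mm and grips with 20 to 120 N. Pads are 22 mm wide; open, the fingers measure 114 mm over their backs; the gripper's body (76 mm by 85 mm) begins 54 mm behind the grasp point. The pads swing forward as they close: fully open they stand 13 mm farther back than shut.
Start: joints at [1.027, 0.351, 1.652, -0, 1.139, -0.085], TCP at [0.244, 0.493, 0.253] pointing down, gripper open.
Joint ranges: [-2.75, 2.75], [-0.79, 2.1], [0.01, 2.65], [-1.57, 4.71], [0.07, 3.14], [-2.87, 2.87]. Speed limits (rad/s): [2.22, 2.22, 2.79, 3.14, 3.14, 3.14].

INTERFACE

Orientations are given as a unit quaternion [x, y, z, w].
In Python, from cell import r, optics gives the robot as it stands. The module is installed in compiled form; this text tells all that it offers. Calls block until the motion is done:
- r.move_to(position, orientation): joint-space move of the TCP to a pose.
- r.move_linear(position, rot=None, vel=0.15): straight line of the TCP; rot=None keeps the orientation; vel is the mean speed in m/s.
- r.set_joints(angles): joint-space move.
- r.set_gripper(opening, squeeze=None): opening from 0.0 (shut) to 1.0 (fully open); squeeze is the grip in N (None keeps the last); returns when the fingers have stopped.
- r.sleep(seconds).
- r.inverse_kinematics(position, orientation): joint angles nearest the present ones, or None.
- optics.get_image(name): name is "scene" or "top" or "wrist"; returns a dict with "pixels" (400x640x3 uint8, red, green, blue), "depth" (400x640 float32, m along the optical axis (not along the pixel's ray), 0 where there is no reading), "fx", "fy", "cx", "cy" (pixels), "camera_from_world" (4x4, takes a point from world to camera coordinates); the wrist camera has in their place "mount" (4x4, takes a point from camera to tool coordinates, whose origin is the TCP and whose axes are the flange's). Camera axes: x right, y down, z forward; pixel columns grow to the right and rows downward; lengths in m; the calibration is good to about 2 mm. A picture is of the moment at which its call begins: read the wrist's pose just before it.
A pose or a line that the arm cannot do raises r.PlanningError and nothing moves.
- r.hand_in(): hands the job in; it is judged then, once.
Readings, each from a call of its own:
- r.current_t(): time.
- r.current_q(): joint angles.
- r.current_qvel(): joint speeds.
- r.current_effort(): joint torques, N m.
- r.current_tool_pos(): TCP position.
- r.current_ee_rot(): TCP orientation.
- r.current_contact_force(): force on the tool from outside, world axes, zero at the start.
- r.current_torque(): the same for the moment, N m.
- r.current_opening(): opening from 0.0 (shut) to 1.0 (fully open).
- r.current_finger_force(): force on a finger pad.
Only numpy, scipy, OpenCV 4.12 (cv2) and the standard library are available. Lean on these libraries where they do the work, as an engineer would, in place of code of your own. Each camera call takes 0.05 s, during which the arm holds its last target. There are 200 camera calls.

TASK

The marble slab rocks because its two front feet are screwed to wrong lengths. Turn the knob above each front foot as far as it needs until the slab is level and stands steady on all four feet, and only then stand the pepper mill upright in the middle of its cork pad. Leave the bottles and the spice jar where they stand.

Things in the scene. Friction and masses are not known exactly. Their poses are not given: they have to be found in the camera images.
- slab: white marble slab 200 (x) x 270 (y) x 18 mm, about 2.4 kg, loose on four rubber feet 32 mm across, 68 mm before/behind and 100 mm left/right of the middle, which give about 0.6 mm; back feet fixed, front feet (own -x, robot side) screw feet with knobs above. Origin: middle, at sole height of the back feet; top face 42 mm above it; z up, y left. Fixed round cork pad on it, 90 mm across, 4 mm thick
- knob_left (a joint): black round knob, 40 mm across, 32 mm tall, at the slab's front left corner. Rad, growing clockwise seen from above, which lengthens the foot below by 12 mm a turn; limits -4.5 to 4.5. At 0 the foot is as long as the back feet and the white line on the knob points to the red mark at the slab's front edge. Starts at -2.9 to -1.8 (foot too short). Stays where left (0.05 N m friction); keeps its height on the slab
- knob_right (a joint): black round knob, 40 mm across, 32 mm tall, at the slab's front right corner. Rad, growing clockwise seen from above, which lengthens the foot below by 12 mm a turn; limits -4.5 to 4.5. At 0 the foot is as long as the back feet and the white line on the knob points to the red mark at the slab's front edge. Starts at -2.4 to 2.4 (short, long or nearly right). Stays where left (0.05 N m friction); keeps its height on the slab
- knob_left_top (a point): centre of the top face of the left knob (34 mm above the slab's top); its frame turns with the knob, its -x is the white line
- knob_right_top (a point): centre of the top face of the right knob, likewise
- cork_center (a point): centre of the top face of the cork pad, 15 mm behind the slab's middle and 46 mm above the slab's origin
- foot_front_left: screw foot under the left knob; origin at its sole, axes as the slab's; its sole goes down relative to the slab as the knob is turned clockwise
- foot_front_right: screw foot under the right knob, likewise
- foot_back_left: fixed back left foot, origin at its sole
- foot_back_right: fixed back right foot, origin at its sole
- pepper_mill: brown turned wooden pepper mill, 53 mm across, 152 mm tall, about 0.16 kg; origin at the centre of its foot, z up. Its rounded head, 102 to 143 mm up, is 46 mm across and good to grasp. It stands left or right of the slab, in one of four places shared at random with the bottles and the spice jar
- olive_oil: olive oil bottle with a gold cap, 62 mm across, 264 mm tall; origin at its foot. Not to be confused with the fixed black utensil pot at the far left of the worktop (about x 0.60, y 0.52, 0.35 m high with its utensils), to be kept clear of
- soy_sauce: slim glass sauce bottle with a black cap, 60 mm across, 201 mm tall; origin at its foot
- spice_a: spice jar with a red lid, 45 mm across, 106 mm tall; origin at its foot
There are look-alikes about, which are no part of the job. Leave any blue or turquoise look-alike of the pepper_mill alone.

How it is judged:
By the outcome, as a careful person would: the job done as asked, in the order asked, and still so for the second after the job is handed in, with the robot touching nothing.
It also fails if it takes over 72 s, if anything falls off the work surface, if the arm or the gripper's body presses on something with over 40 N, if the wrist force passes 120 N, or if a joint passes its speed limit or range.

## Working session

There is one attempt and no reset: what is moved stays moved. The work goes in short steps, each a Python script; the robot and the scene stay as the last script left them, time stands still between calls to the robot, and variables do not carry over. Pictures are saved under pics/ and viewed, at most 13 in all, crops included, and the job is handed in when it is done.

```bash
mkdir -p pics; ls; cat > h.py <<'E'
import numpy as np, cv2
from cell import r, optics
def snap(n,f=None):
    d=optics.get_image(n)
    if f: cv2.imwrite(f,d["pixels"][:,:,::-1])
    return d
def cloud(d,T=None):
    z=d["depth"]; v,u=np.mgrid[:z.shape[0],:z.shape[1]]
    P=np.stack([(u-d["cx"])/d["fx"]*z,(v-d["cy"])/d["fy"]*z,z],-1)
    if T is None: T=np.linalg.inv(d["camera_from_world"])
    W=P@T[:3,:3].T+T[:3,3]; W[z<=0]=np.nan
    return W
E
python3 - <<'E'
from h import *
import pickle
a=snap("top","pics/top.png");b=snap("scene","pics/scene.png")
pickle.dump((a,b),open("s.pkl","wb"))
print(r.current_t(),r.finger_overhang,r.current_ee_rot(),a["camera_from_world"],b["camera_from_world"],a["fx"])
E
```

```text
pics
0.1 0.022 [ 2.27382838e-01  9.73805309e-01 -4.91633804e-04 -1.53537261e-04] [[-8.74817923e-04 -9.99939787e-01  1.09388269e-02  2.07770987e-02]
 [-9.98485743e-01  2.71760011e-04 -5.50104305e-02  4.55962761e-01]
 [ 5.50041454e-02 -1.09703868e-02 -9.98425858e-01  1.21628536e+00]
 [ 0.00000000e+00  0.00000000e+00  0.00000000e+00  1.00000000e+00]] [[-4.84651137e-01  8.74707155e-01  8.17303004e-04  1.80024458e-01]
 [ 6.21097756e-01  3.44790782e-01 -7.03815952e-01 -2.20508223e-01]
 [-6.15914648e-01 -3.40597576e-01 -7.10381896e-01  1.95414078e+00]
 [ 0.00000000e+00  0.00000000e+00  0.00000000e+00  1.00000000e+00]] 378.96442930484915
```

View pics/top.png

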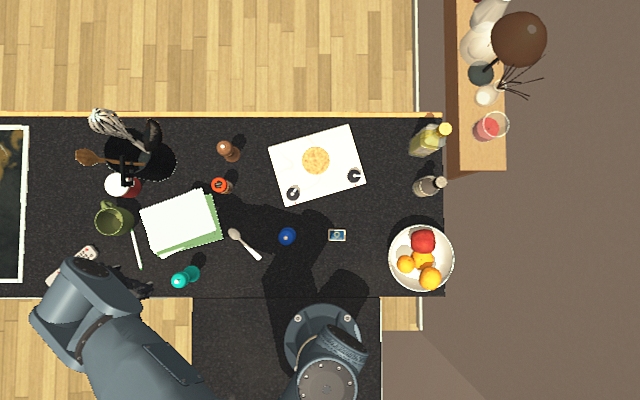

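View pics/scene.png

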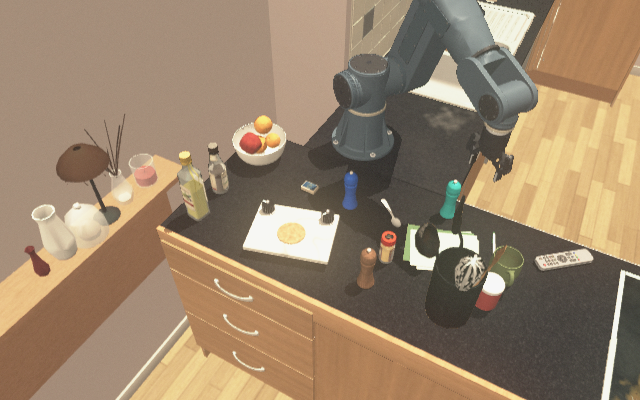

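The top view shows the slab around (317,163), with the left knob at (292,193), the right knob at (354,176) and the cork at (316,161). There are three mill-like things: brown at top (228,150) / scene (367,268), blue at top (287,236) / scene (350,190), and teal at top (185,277) / scene (452,198). I choose the brown one. The spice jar at top (221,186) stands close to it.

```bash
python3 - <<'E'
from h import *
import pickle
a,b=pickle.load(open("s.pkl","rb"))
W=cloud(a);p=a["pixels"].astype(int)
m=(W[...,2]>.025)&(W[...,2]<.075)&(p.min(-1)>150)
m[:, :255]=0;m[:,380:]=0;m[:110]=0;m[215:]=0
n,l,s,_=cv2.connectedComponentsWithStats(m.astype(np.uint8));k=1+np.argmax(s[1:,4]);m=l==k
Q=W[m]
print("slab",m.sum(),cv2.minAreaRect((Q[:,:2]*1000).astype(np.float32)))
A=np.c_[Q[:,:2],np.ones(len(Q))];print("plane",np.linalg.lstsq(A,Q[:,2],rcond=None)[0],Q[:,2].mean())
for nm,(c0,c1,r0,r1),h in [("mill",(205,250,130,172),.06),("spice",(205,240,173,198),.06),("blue",(270,300,222,250),.06),("KL",(280,305,178,205),.06),("KR",(340,367,162,188),.06),("oil",(400,455,115,160),.06),("soy",(405,450,165,200),.06)]:
    S=W[r0:r1,c0:c1].reshape(-1,3);S=S[S[:,2]>h]
    print(nm,len(S),S.min(0).round(3),S.max(0).round(3),S.mean(0).round(3))
# mill in scene
W=cloud(b);S=W[240:295,345:390].reshape(-1,3);S=S[S[:,2]>.03]
for lo,hi in[(.03,.06),(.06,.1),(.1,.14),(.14,.16)]:
    t=S[(S[:,2]>lo)&(S[:,2]<hi)];print(lo,len(t),t.min(0).round(3),t.max(0).round(3))
c=cv2.resize(b["pixels"][225:305,330:440,::-1],None,fx=4,fy=4)
t=cv2.resize(a["pixels"][115:215,200:375,::-1],None,fx=4,fy=4)
cv2.imwrite("pics/crop.png",cv2.vconcat([t[:,:700],cv2.copyMakeBorder(c,0,0,0,260,0)])[:600] if 0 else t)
cv2.imwrite("pics/mill.png",c)
E
```

```text
slab 4380 ((564.574951171875, 19.412139892578125), (200.49697875976562, 268.9195861816406), 16.448650360107422)
plane [0.0176764  0.00249337 0.03021589] 0.04025670507269
mill 227 [0.581 0.272 0.062] [0.623 0.316 0.152] [0.599 0.291 0.13 ]
spice 222 [0.472 0.293 0.061] [0.516 0.337 0.112] [0.494 0.311 0.1  ]
blue 199 [0.316 0.089 0.115] [0.36  0.133 0.155] [0.339 0.111 0.136]
KL 134 [0.451 0.077 0.065] [0.488 0.117 0.082] [0.469 0.096 0.073]
KR 136 [ 0.506 -0.116  0.064] [ 0.545 -0.075  0.084] [ 0.526 -0.095  0.073]
oil 863 [ 0.594 -0.34   0.06 ] [ 0.659 -0.279  0.269] [ 0.619 -0.301  0.182]
soy 455 [ 0.464 -0.345  0.061] [ 0.522 -0.291  0.205] [ 0.49  -0.31   0.141]
0.03 166 [0.506 0.278 0.03 ] [0.628 0.331 0.06 ]
0.06 190 [0.505 0.277 0.06 ] [0.629 0.328 0.1  ]
0.1 224 [0.509 0.274 0.1  ] [0.63  0.325 0.14 ]
0.14 45 [0.594 0.285 0.14 ] [0.62  0.312 0.153]
```

View pics/mill.png

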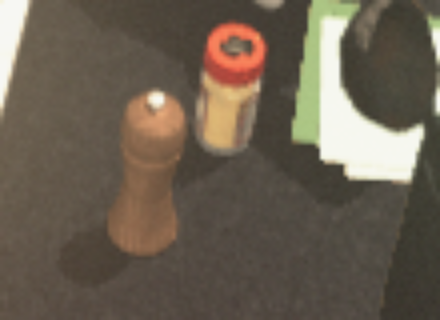

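The crop confirms it: the brown mill stands upright at about (0.605, 0.297), with the red-lidded jar behind it. Next I look at the knobs up close.

```bash
cat >> h.py <<'E'
from scipy.spatial.transform import Rotation as R
SL=np.array([.5646,.0194]); YAW=np.radians(16.45)
def loc(x,y): c,s=np.cos(YAW),np.sin(YAW); return SL+[c*x-s*y,s*x+c*y]
def down(a): # tool z down, tool x at heading a in world
    return (R.from_euler('z',a)*R.from_euler('x',np.pi)).as_quat()
def wrist(f=None):
    p,q=r.current_tool_pos(),r.current_ee_rot()
    d=snap("wrist",f); T=np.eye(4);T[:3,:3]=R.from_quat(q).as_matrix();T[:3,3]=p
    return d,T@d["mount"]
def heading(): # heading of tool x
    x=R.from_quat(r.current_ee_rot()).apply([1,0,0]); return np.arctan2(x[1],x[0])
E
python3 - <<'E'
from h import *
import pickle
print(heading())
p=loc(-.068,0)
q=r.inverse_kinematics([*p,.28],down(YAW+np.pi)); q2=r.inverse_kinematics([*p,.28],down(YAW)); print(q,q2)
c=[x for x in (q,q2) if x is not None]; c=min(c,key=lambda x:abs(x[5]))
r.move_to([.35,.3,.33],r.current_ee_rot()) if 0 else None
r.set_joints(c)
d,T=wrist("pics/w1.png"); pickle.dump((d,T),open("w1.pkl","wb"))
print(r.current_t(),r.current_q(),r.current_tool_pos(),heading()); print(d["mount"])
E
```

```text
2.6828140035416395
[-0.09296183  0.22994212  1.74679967  0.          1.16485086 -1.95086481] [-9.29618262e-02  2.29942120e-01  1.74679967e+00 -4.44089210e-16
  1.16485086e+00  1.19072784e+00]
2.15 [-9.16543777e-02  2.29998436e-01  1.74678223e+00  9.82848941e-05
  1.16486697e+00  1.19038281e+00] [0.49938999 0.00081815 0.27997874] 0.2887203230904561
[[-7.55661304e-05 -9.48999698e-01 -3.15276971e-01  8.18083588e-02]
 [ 9.99999793e-01  1.29658990e-04 -6.29961828e-04  1.82631825e-03]
 [ 6.38712078e-04 -3.15276953e-01  9.48999491e-01 -1.20180138e-01]
 [ 0.00000000e+00  0.00000000e+00  0.00000000e+00  1.00000000e+00]]
```

View pics/w1.png

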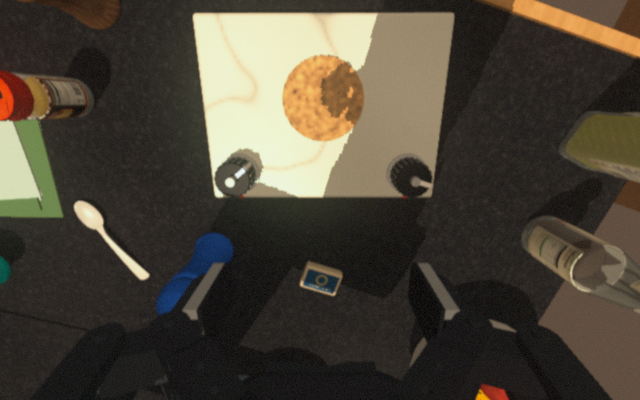

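The wrist view shows the slab with both knobs: left at (235,175), right at (410,177) with its line towards (430,184). I'll rectify the knob tops in the slab frame.

```bash
cat >> h.py <<'E'
def rect(d,T,c,z,half=.03,n=300):
    """ortho view of plane height z about world xy c; up = slab +x, left = slab +y"""
    g=np.linspace(half,-half,n); X,Y=np.meshgrid(g,g,indexing='ij')
    cs,s=np.cos(YAW),np.sin(YAW)
    P=np.stack([c[0]+cs*X-s*Y,c[1]+s*X+cs*Y,np.full_like(X,z)],-1)
    M=np.linalg.inv(T);Q=P@M[:3,:3].T+M[:3,3]
    u=(Q[...,0]/Q[...,2]*d["fx"]+d["cx"]).astype(np.float32);v=(Q[...,1]/Q[...,2]*d["fy"]+d["cy"]).astype(np.float32)
    return cv2.remap(d["pixels"],u,v,cv2.INTER_CUBIC)
def both(f,d,T,zs=(.076,.076)):
    ims=[rect(d,T,loc(-.068,y),z) for y,z in((.1,zs[0]),(-.1,zs[1]))]
    cv2.imwrite(f,np.hstack(ims)[:,:,::-1])
E
python3 - <<'E'
from h import *
import pickle
d,T=pickle.load(open("w1.pkl","rb"))
W=cloud(d,T)
c,s=np.cos(YAW),np.sin(YAW)
L=(W[...,:2]-SL)@np.array([[c,-s],[s,c]])
for y in(.1,-.1):
    m=(np.hypot(L[...,0]+.068,L[...,1]-y)<.03)&(W[...,2]>.06)
    P=W[m];top=P[P[:,2]>np.percentile(P[:,2],60)];l=L[m][P[:,2]>np.percentile(P[:,2],60)]
    print(y,loc(-.068,y),top[:,2].mean(),l.mean(0),l.min(0),l.max(0))
m=(abs(L[...,0])<.095)&(abs(L[...,1])<.13)&(W[...,2]>.02)&(W[...,2]<.053)&(d["pixels"].min(-1)>110)
m&=np.hypot(L[...,0]-.015,L[...,1])>.048
A=np.c_[L[m],np.ones(m.sum())];co=np.linalg.lstsq(A,W[m][:,2],rcond=None)[0];print(co,"corner z L,R",co@[-.068,.1,1],co@[-.068,-.1,1],co@[.068,.1,1],co@[.068,-.1,1])
both("pics/k1.png",d,T)
E
```

```text
0.1 [0.47106558 0.09605058] 0.0844451459253302 [-0.06398332  0.094735  ] [-0.08589777  0.07252356] [-0.04875909  0.11567415]
-0.1 [ 0.52770128 -0.09576286] 0.21710297439651946 [-0.0606459  -0.08717745] [-0.08415151 -0.12085046] [-0.04832273 -0.07023807]
[ 0.024733   -0.00384513  0.03929722] corner z L,R 0.0372308676967698 0.03799989301902963 0.040594555129437146 0.041363580451696975
```

View pics/k1.png

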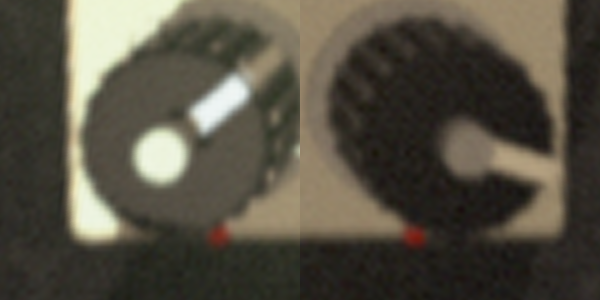

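The rectified view shows the left dot at (162,155) with its line towards (245,85), which puts the knob at about −2.27 rad. The right dot is at (465,150) with its line towards (545,172), about −1.30 rad. Both feet are short, so I'll turn the right knob first.

```bash
cat >> h.py <<'E'
def turn(y,h0,ang,z0,rise,n=3,off=-.0012,sq=25):
    c=loc(-.068,y+off)
    r.move_to([*c,z0+.06],down(h0)); r.move_linear([*c,z0],vel=.1)
    r.set_gripper(0.0,sq); print("grip",r.current_opening(),r.current_contact_force().round(1))
    for i in range(1,n+1):
        r.move_to([*c,z0+rise*i/n],down(h0-ang*i/n)); print(r.current_contact_force().round(1),r.current_torque().round(2),r.current_q()[5].round(2))
    r.set_gripper(.85); r.move_linear([*c,z0+.075],vel=.2)
def look(f,dy=0,z=.28,x=-.068,zs=(.076,.076)):
    r.move_to([*loc(x,dy),z],down(YAW)); d,T=wrist(); both(f,d,T,zs); return d,T
E
python3 - <<'E'
from h import *
turn(-.1,2.2,1.30,.072,.0025)
print(r.current_t())
look("pics/k2.png"); print(r.current_t())
E
```

```text
grip 0.45926105155781954 [-2.7 -1.7  5.9]
[-1.2 -1.6  3.8] [-0.02  0.05  0.03] -0.47
[2.2 1.1 2.3] [ 0.27 -0.43 -0.01] -0.04
[5.5 3.5 0.3] [ 0.65 -0.79 -0.04] 0.4
7.6083
8.4333
```

View pics/k2.png

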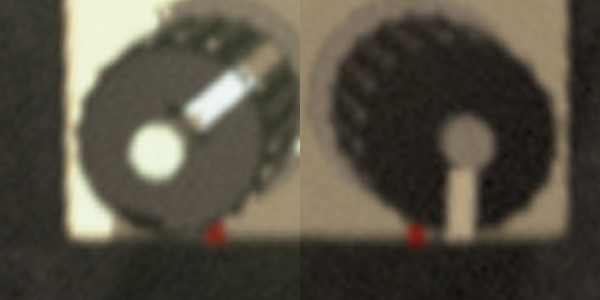

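The right knob's line now points straight to the front, from (467,140) to (460,240). The left is unchanged, so I turn it next.

```bash
python3 - <<'E'
from h import *
turn(.1,1.9,2.27,.072,.003,n=4)
print(r.current_t())
d,T=look("pics/k3.png"); print(r.current_t())
import pickle; pickle.dump((d,T),open("w3.pkl","wb"))
cv2.imwrite("pics/k3f.png",d["pixels"][:,:,::-1])
E
```

```text
grip 0.45920811270921497 [0.2 1.1 1.6]
[ 4.2  1.5 -1.1] [ 0.1  -0.82 -0.04] 0.34
[ 7.  -1.  -4.2] [-0.15 -1.11 -0.08] 0.91
[ 6.6 -3.5 -7.3] [-0.47 -1.21 -0.08] 1.47
[ 7.9 -4.7 -8.1] [-0.69 -1.33 -0.01] 2.04
14.1833
15.0583
```

View pics/k3.png

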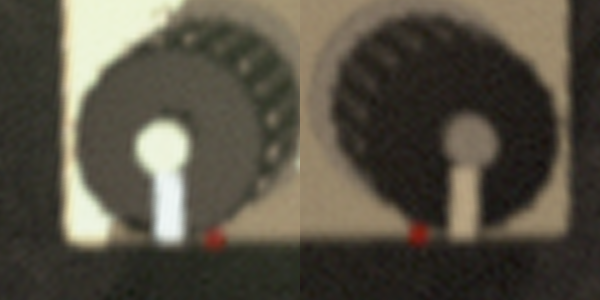

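Both lines now point nearly to the front: left from (162,145) to (171,245), right from (468,140) to (463,240). I'll measure the remaining error from closer.

```bash
cat >> h.py <<'E'
def close(y,f):
    r.move_to([*loc(-.083,y),.17],down(YAW)); r.sleep(.15); d,T=wrist(); im=rect(d,T,loc(-.068,y),.076,.035,350)
    cv2.imwrite(f,im[:,:,::-1]); return im
E
python3 - <<'E'
from h import *
a=close(-.1,"pics/cR.png"); b=close(.1,"pics/cL.png")
cv2.imwrite("pics/k4.png",np.hstack([b,a])[:,:,::-1]); print(r.current_t())
E
```

```text
16.925
```

View pics/k4.png

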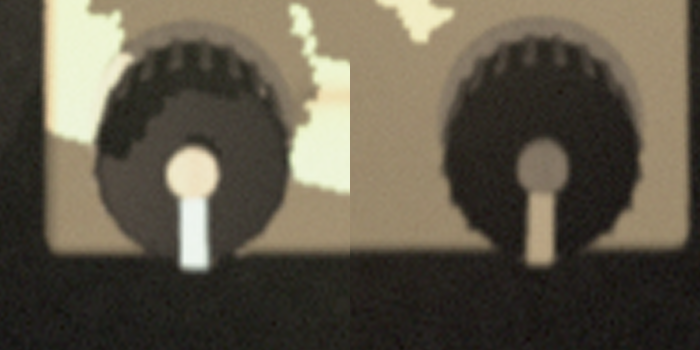

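The residuals are about −0.03 rad left and +0.03 rad right, so about 0.06 mm of foot length each. Both knobs are done. Next I check that the slab is level and locate the mill more exactly, along with the clearance around it.

```bash
python3 - <<'E'
from h import *
import pickle
d,T=pickle.load(open("w3.pkl","rb"));W=cloud(d,T);c,s=np.cos(YAW),np.sin(YAW)
L=(W[...,:2]-SL)@np.array([[c,-s],[s,c]])
m=(abs(L[...,0])<.095)&(abs(L[...,1])<.13)&(W[...,2]>.02)&(W[...,2]<.055)&(d["pixels"].min(-1)>110)&(np.hypot(L[...,0]-.015,L[...,1])>.05)
A=np.c_[L[m],np.ones(m.sum())];print("plane",np.linalg.lstsq(A,W[m][:,2],rcond=None)[0])
m=(np.hypot(L[...,0]-.015,L[...,1])<.06)&(W[...,2]>.03)&(W[...,2]<.06)&(d["pixels"][...,0].astype(int)-d["pixels"][...,2]>70)
print("cork",L[m].mean(0),np.median(W[m][:,2]),L[m].min(0),L[m].max(0))
a,b=pickle.load(open("s.pkl","rb"))
for w,(r0,r1,c0,c1) in((cloud(a),(90,200,60,260)),(cloud(b),(200,330,300,520))):
    S=w[r0:r1,c0:c1].reshape(-1,3);t=S[(np.hypot(S[:,0]-.603,S[:,1]-.296)<.04)]
    for lo,hi in((.11,.135),(.135,.16)):
        k=t[(t[:,2]>lo)&(t[:,2]<hi)];print(lo,len(k),k.mean(0),k.min(0),k.max(0))
    o=S[(S[:,2]>.17)&(S[:,1]>.2)];print("obst",len(o),o[np.argsort(np.hypot(o[:,0]-.603,o[:,1]-.296))[:3]])
r.move_to([*loc(-.02,.14),.30],down(np.pi))
r.move_to([.58,.27,.30],down(np.pi)); r.sleep(.15)
d,T=wrist("pics/w5.png"); W=cloud(d,T).reshape(-1,3); t=W[np.hypot(W[:,0]-.603,W[:,1]-.296)<.045]
for lo,hi in((.105,.13),(.13,.14),(.14,.147),(.147,.16)):
    k=t[(t[:,2]>lo)&(t[:,2]<hi)];print(lo,len(k), *( (k.mean(0),k.min(0),k.max(0)) if len(k) else ()))
print(r.current_t(),r.current_q())
E
```

```text
plane [0.00145481 0.00039774 0.04079624]
cork [ 0.01816042 -0.00250029] 0.04479054095903667 [-0.0290878  -0.04752211] [0.06221309 0.042082  ]
0.11 92 [0.59696592 0.28819927 0.12813246] [0.58057585 0.27210051 0.1111675 ] [0.62327662 0.31569494 0.13486811]
0.135 110 [0.60256957 0.29456113 0.1407575 ] [0.58471294 0.2767128  0.13507367] [0.62038705 0.31181725 0.15221296]
obst 2596 [[0.59854523 0.41281756 0.2992239 ]
 [0.60256947 0.41303592 0.29260812]
 [0.60159404 0.41380826 0.29690157]]
0.11 129 [0.61715261 0.3005468  0.12537122] [0.5854904  0.27425343 0.11011332] [0.63008959 0.31922044 0.1348098 ]
0.135 95 [0.60843391 0.29661989 0.140212  ] [0.590257   0.27841965 0.13505893] [0.6242271  0.31393211 0.15295989]
obst 2731 [[0.61581537 0.4143138  0.29634231]
 [0.60965303 0.41572696 0.30605217]
 [0.6157318  0.41564432 0.30463588]]
0.105 334 [0.58871613 0.28888829 0.12282579] [0.58112336 0.26927765 0.1126341 ] [0.61517768 0.31443049 0.12997478]
0.13 971 [0.60080927 0.29183025 0.13564856] [0.5830679  0.27218059 0.1300281 ] [0.62429694 0.31345946 0.13999958]
0.14 213 [0.60328153 0.29260263 0.14122325] [0.59240525 0.28170227 0.14001241] [0.61604384 0.30430547 0.14686962]
0.147 117 [0.60328947 0.29202439 0.1493698 ] [0.59804046 0.28701542 0.14710759] [0.60971972 0.29761786 0.151901  ]
20.0917 [ 3.61684863e-01  4.76685784e-01  1.34553990e+00 -6.52835535e-05
  1.31902850e+00 -1.20799256e+00]
```

View pics/w5.png

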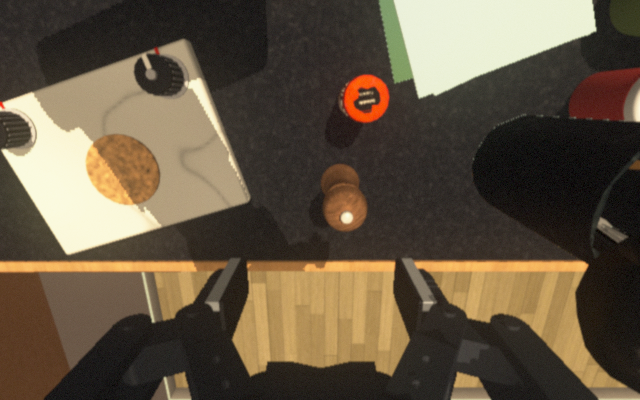

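The slab is level (slope 0.0015). The wrist picture shows the brown mill's head at (345,208), the jar at (363,98), and the pot well off to the right. Now I grasp the mill.

```bash
python3 - <<'E'
from h import *
o=down(np.pi); m=np.array([.6035,.294])
r.move_to([*m,.24],o); r.move_linear([*m,.126],vel=.1)
r.set_gripper(0,40); print("grip",r.current_opening(),r.current_finger_force(),r.current_contact_force().round(1))
r.move_linear([*m,.26],vel=.12); print(r.current_opening(),r.current_contact_force().round(1))
t=loc(.015,0)
r.move_to([*t,.26],o); r.sleep(.3); r.move_linear([*t,.185],vel=.08); r.sleep(.2)
f0=r.current_contact_force()[2]; z=.185
while z>.163:
    z-=.001; r.move_linear([*t,z],vel=.03); f=r.current_contact_force()[2]-f0
    if f>2.5: break
print("contact",z,f,r.current_t(),r.current_opening())
d=snap("scene"); c=d["pixels"][150:290,220:380,::-1]; cv2.imwrite("pics/p1.png",cv2.resize(c,None,fx=4,fy=4))
E
```

```text
grip 0.5115007284067947 41.155856251716614 [-0.8 -0.5  5.5]
0.507548921351423 [-0.1 -0.3 -0.7]
contact 0.172 2.6494475018001467 29.3083 0.5076190054417418
```

View pics/p1.png

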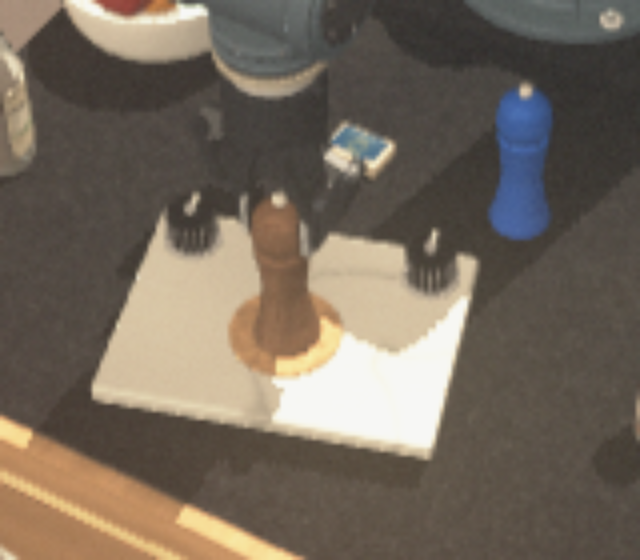

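The mill is upright on the cork, with its foot around (290,345) and the pad at (286,333). I'll release, back off and check the centring.

```bash
python3 - <<'E'
from h import *
p=r.current_tool_pos(); r.set_gripper(.85); r.move_linear([p[0],p[1],.27],vel=.12)
r.move_to([.44,.06,.38],down(YAW+np.pi/8)); r.sleep(.3)
a=snap("top","pics/t2.png"); b=snap("scene")
for n,w,im in(("top",cloud(a),a),("scene",cloud(b),b)):
    P=im["pixels"].astype(int); c=loc(.015,0)
    near=np.hypot(w[...,0]-c[0],w[...,1]-c[1])<.06
    for lo,hi in((.06,.09),(.09,.14),(.15,.18),(.18,.192),(.192,.205)):
        k=w[near&(w[...,2]>lo)&(w[...,2]<hi)]
        if len(k): print(n,lo,len(k),(k.mean(0)).round(4),k.min(0).round(3),k.max(0).round(3))
    ck=w[near&(w[...,2]>.036)&(w[...,2]<.054)&(P[...,0]-P[...,2]>60)]
    if len(ck): print("cork",len(ck),cv2.minEnclosingCircle((ck[:,:2]*1000).astype(np.float32)))
print("target",loc(.015,0),r.current_t())
c=np.hstack([cv2.resize(a["pixels"][115:215,255:375],None,fx=3.3,fy=3.3)[:330],cv2.resize(b["pixels"][180:290,230:350],None,fx=3,fy=3)])
cv2.imwrite("pics/p2.png",c[:,:,::-1])
E
```

```text
top 0.06 12 [0.575  0.0372 0.0723] [0.569 0.005 0.064] [0.585 0.049 0.085]
top 0.09 1 [0.5678 0.0394 0.0967] [0.568 0.039 0.097] [0.568 0.039 0.097]
top 0.15 79 [0.5714 0.0261 0.1745] [0.556 0.005 0.165] [0.598 0.048 0.18 ]
top 0.18 114 [0.5773 0.0254 0.1842] [0.56  0.008 0.18 ] [0.597 0.045 0.191]
top 0.192 14 [0.5763 0.0251 0.1957] [0.572 0.019 0.192] [0.58  0.031 0.2  ]
cork 98 ((582.4718627929688, 22.07255744934082), 43.4526252746582)
scene 0.06 122 [0.595  0.0338 0.0733] [0.568 0.006 0.06 ] [0.612 0.051 0.09 ]
scene 0.09 123 [0.5941 0.0331 0.1141] [0.574 0.008 0.09 ] [0.604 0.045 0.14 ]
scene 0.15 125 [0.593  0.0324 0.1688] [0.567 0.005 0.15 ] [0.607 0.05  0.18 ]
scene 0.18 69 [0.585  0.0287 0.184 ] [0.564 0.008 0.18 ] [0.601 0.046 0.191]
scene 0.192 9 [0.5817 0.0253 0.1946] [0.575 0.021 0.192] [0.587 0.031 0.197]
cork 289 ((580.078369140625, 22.52720069885254), 48.171669006347656)
target [0.57898601 0.02364768] 33.2833
```

View pics/p2.png

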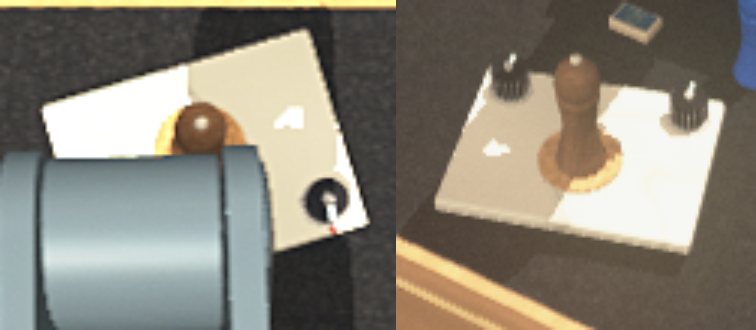

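The mill stands upright within about 3 mm of the cork's centre, and the robot is clear of everything.

```bash
python3 -c "
from cell import r
print(r.hand_in())"
```

```text
the job is handed in; nothing more can be done
None
```

I've handed the job in at about 33 s. Both front feet are set to within about 0.03 rad of zero, the slab is level, and the pepper mill stands upright on the cork within about 3 mm of its centre. The bottles and spice jar were not touched.

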